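# Fetch the kit from behind the bottles

## Robot

A 6-joint arm with a two-finger parallel gripper is mounted at the origin on a cart in front of the work surface, level with it; the furniture and walls round the work are solid. World frame = base frame: x ahead of the robot, y to its left, z up, the work surface at z = 0. Lengths are in mm, angles in rad, forces in N, time in s.
With the tool pointing down it reaches from about 325 to 775 mm from the base axis. Payload 5.5 kg.
Tool frame: the origin (TCP) lies at the very end of the fingers, on their centre line; the grasp point (between the pads) lies 19 mm behind it; z points along the fingers, y is the line along which they close (so a half turn about z gives the same grasp; the last joint's range is limited). The gripper opens to 85 mm and grips with 20 to 120 N. Pads are 22 mm wide; open, the fingers measure 114 mm over their backs; the gripper's body (76 mm by 85 mm) begins 54 mm behind the grasp point. The pads swing forward as they close: fully open they stand 13 mm farther back than shut.
Start: joints at [-1.193, 0.091, 1.231, -0, 1.82, -0.057], TCP at [252.739, -544.187, 231.275] pointing down, gripper open.
Joint ranges: [-2.87, 2.87], [-0.86, 2.18], [0.17, 2.46], [-1.51, 4.65], [0.06, 2.69], [-2.65, 2.65]. Speed limits (rad/s): [2.57, 2.57, 3.01, 3.14, 3.14, 3.14].

## Interface

Orientations are given as [roll, pitch, yaw] about the fixed x, y, z axes, in that order (R = Rz(yaw) Ry(pitch) Rx(roll)).
In Python, from plant import status, vision, r gives the robot as it stands.
- The arm moves only by the tool apply_moves, never from a script. Its argument "deltas" is a list of rows, each an object with "delta_pos": the shift along the tool's x, y, z scaled (see below), a list of three; "yaw": the turn about the tool's z scaled (see below); "hand": the gripper's target within -1 to 1 (fully open at 1, half-way at 0, shut at -1). In form: [{"delta_pos": [dx, dy, dz], "yaw": yaw, "hand": hand}, ...]. A call has 1 to 20 rows; each row is the pose to reach, as a shift and turn from the pose commanded when the call began, along the tool's axes at that moment, turning the shorter way round; what a row does not reach only later rows make up. The controller multiplies each number of a shift by 0.2 m and each number of a turn by 180 degrees. A row lasts 1/8 s, in which the tool goes at most 62.5 mm and 10.7 degrees, less where a joint would pass 70% of its speed; a pose out of reach is approached as far as the arm can. A call with a number of a shift or a turn outside -1 to 1 is refused whole. A call with a gripper value outside its range is refused whole. The fingers move at their own pace and stop on an object; "squeeze" is the grip in N (left out, the last holds). Time passes only in rows, so rows that repeat a pose let the fingers close. It gives the time, the measured TCP pose, the force, the opening and the grip force at its end, in the units of the state.
- status.get_obs(): the state, without advancing time (a new reading comes with each control period).
- vision.snapshot(name): name is "scene" or "top" or "wrist"; returns a dict with "img" (384x512x3 uint8, red, green, blue), "depth" (384x512 float32, mm along the optical axis (not along the pixel's ray), 0 where there is no reading), "fovy" (degrees; the focal length in pixels is half the picture's height over the tangent of half this angle, whatever the lens; pixels are square), "cx", "cy" (the principal point, pixels), "rvec" (rotation vector, rad) and "tvec" (3), from world to camera coordinates, as OpenCV has them. Camera axes: x right, y down, z forward; pixel columns grow to the right and rows downward; lengths in mm; the calibration is good to about 2 mm. A picture is of the moment at which its call begins.
- r.hand_in(): hands the job in; it is judged then, once.
The state is a dict: "time": time; "joint_positions": joint angles; "qd": joint speeds; "tau": joint torques, N m; "eef_pos": TCP position; "orientation": TCP orientation; "force": force on the tool from outside, world axes, zero at the start; "wrist_torque": the same for the moment, N m; "gripper_width": finger opening in mm; "grip_force": force on a finger pad.
Only numpy, scipy, OpenCV 4.12 (cv2) and the standard library are available. Lean on these libraries where they do the work, as an engineer would, in place of code of your own. Each camera call takes 0.05 s, during which the arm holds its last target. There are 200 camera calls.

## Task

The crimson-and-white kit carton stands in the grey dock behind two bottles. First clear both bottles out of the way and stand them in the yellow side tray, then fetch the carton and set it down upright and square inside the white outline on the blue work mat, and only then put each bottle back upright on the very spot in the dock where it stood. Do not knock any bottle or the carton over and leave the tape roll and the beaker alone.

Things in the scene. Friction and masses are not known exactly. Their poses are not given: they have to be found in the camera images.
- kit_carton: White kit carton with crimson bands, 62 x 120 x 55 mm (x, y, z), 0.18 kg, to be gripped across its 62 mm width (its x axis). Origin at the centre of its underside; y along its length, z up. At the start it stands in the rear of the dock, its underside on the dock's 4 mm base plate.
- wash_bottle: White bottle with teal label and teal cap, 66 mm diameter, 153 mm high, 0.27 kg: straight body up to about 100 mm, shoulder to 129 mm, then the cap (41 mm diameter, 24 mm high). Origin at the centre of its underside, z up. So tall that a gripper reaching low for the amber bottle beside it may hit it. Starts on either of the dock's two spots.
- amber_bottle: Brown bottle with red label and black cap, 48 mm diameter, 90 mm high, 0.11 kg: straight body up to about 58 mm, shoulder to 76 mm, then the cap (30 mm diameter, 14 mm high). Origin at the centre of its underside, z up. Starts on the other of the dock's two spots.
- dock: Grey fixed dock, origin on the bench; x from its open front to the back stop, y left. Base plate 4 mm thick, x -80 to 125, y +-85 mm. Carton stands near (47, 0), length along y, between side guides (inner faces y +-70, x 19-122, 32 mm high) and a back stop (inner face x 119, 42 high). White spots with blue rims, 72 diameter, at (-30, +-42), one bottle on each. Gaps: carton-wash 13, bottle-bottle 27.
- side_tray: Yellow fixed shallow tray, 250 x 130 mm (x, y), floor 4 mm above the bench, rim 12 mm high and 5 mm thick. Origin at its centre on the bench surface, x along its length. It lies left or right of the dock.
- work_mat: Blue fixed mat, 120 x 180 mm (x, y), 3 mm thick, with a white outline of 78 x 136 mm round its centre where the carton belongs. Origin at its centre on the bench surface; y along its length (the carton's y goes along it, either way round). It lies on the other side of the dock from the tray.
- tape_roll: Bystander: cream tape roll lying flat, 75 mm diameter, 24 mm high. Origin at the centre of its underside. Leave alone.
- beaker: Bystander: clear empty beaker, 53 mm diameter, 67 mm high. Origin at the centre of its underside. Leave alone.
Not all that is in view belongs to the job. Leave any green or purple look-alike of the kit_carton alone.

How it is judged:
By the outcome, as a careful person would: the job done as asked, in the order asked, and still so for the second after the job is handed in, with the robot touching nothing.
It also fails if it takes over 136 s, if anything falls off the work surface, if the arm or the gripper's body presses on something with over 40 N, if the wrist force passes 120 N, or if a joint passes its speed limit or range.

## Working session

There is one attempt and no reset: what is moved stays moved. The work goes in short steps, Python scripts to look and compute and a tool call to move; the robot and the scene stay as the last step left them, time stands still between calls to the robot, and variables do not carry over. Pictures are saved under pics/ and viewed, at most 14 in all, crops included, and the job is handed in when it is done.

Besides the shell and the picture viewer there is one more tool, called after "Request:" as a command line: name --argument value ..., lists and objects as JSON in quotes. apply_moves: Moves the arm, as the interface text tells. Its arguments: {"type":"object","properties":{"deltas":{"type":"array"},"squeeze":{"type":"number"}},"required":["deltas"]}

```bash
mkdir -p pics; cat > h.py <<'E'
import numpy as np, cv2
from plant import status, vision, r
def snap(n):
    s=vision.snapshot(n); return s
def cam(s):
    f=s["img"].shape[0]/2/np.tan(np.radians(s["fovy"])/2)
    R=cv2.Rodrigues(np.array(s["rvec"],float))[0]; t=np.array(s["tvec"],float).ravel()
    return f,R,t
def plane(s,u,v,z):
    f,R,t=cam(s); d=R.T@np.array([(u-s["cx"])/f,(v-s["cy"])/f,1]); c=-R.T@t
    return c+d*(z-c[2])/d[2]
def cloud(s):
    f,R,t=cam(s); h,w=s["depth"].shape; v,u=np.mgrid[:h,:w]; D=s["depth"]
    P=np.stack([(u-s["cx"])/f*D,(v-s["cy"])/f*D,D],-1)
    return (P-t)@R
def save(s,n,crop=None,k=1):
    im=s["img"][...,::-1]
    if crop: a,b,c,d=crop; im=im[b:d,a:c]
    cv2.imwrite("pics/"+n,cv2.resize(im,None,fx=k,fy=k,interpolation=cv2.INTER_CUBIC))
E
python3 - <<'E'
from h import *
a=snap("scene");b=snap("top")
print({k:a[k] for k in a if k not in("img","depth")},{k:b[k] for k in b if k not in("img","depth")})
print(status.get_obs())
cv2.imwrite("pics/a.png",np.hstack([cv2.resize(a["img"],(400,300)),cv2.resize(b["img"],(400,300))])[...,::-1])
save(b,"top0.png",None,1.5)
E
```

```text
{'fovy': 45.40103789756472, 'cx': 254.03593694383176, 'cy': 195.82807193930796, 'rvec': array([ 1.01295487, -2.26005311,  1.1943597 ]), 'tvec': array([348.09761335, 226.84211438, 911.56544298])} {'fovy': 52.568555065721064, 'cx': 253.17243715625239, 'cy': 189.56748465113702, 'rvec': array([ 2.14011241, -2.15519987,  0.16961423]), 'tvec': array([ -11.15426835,  516.8445908 , 1088.30446453])}
{'time': 0.1, 'joint_positions': array([-1.19269920e+00,  9.17984284e-02,  1.23178094e+00,  5.57701104e-06,
        1.81976333e+00, -5.67188700e-02]), 'qd': array([ 1.23464113e-04, -5.45638647e-04, -4.49854899e-03, -5.96129770e-04,
        2.37449150e-05,  5.66066751e-04]), 'tau': array([ 3.22104446e-03, -4.60219467e+01, -4.19216394e+01,  8.58331919e-05,
        1.06651074e-02,  3.39187102e-05]), 'eef_pos': array([ 252.64588992, -543.94665048,  230.24628537]), 'orientation': array([-3.13984573e+00, -1.04605834e-04,  4.34817276e-01]), 'force': array([-0.7141086 , -0.09192177,  0.24075774]), 'wrist_torque': array([-0.02788701,  0.02247803,  0.02297023]), 'grip_force': 0.0, 'gripper_width': 85.26636150015645}
```

View pics/top0.png

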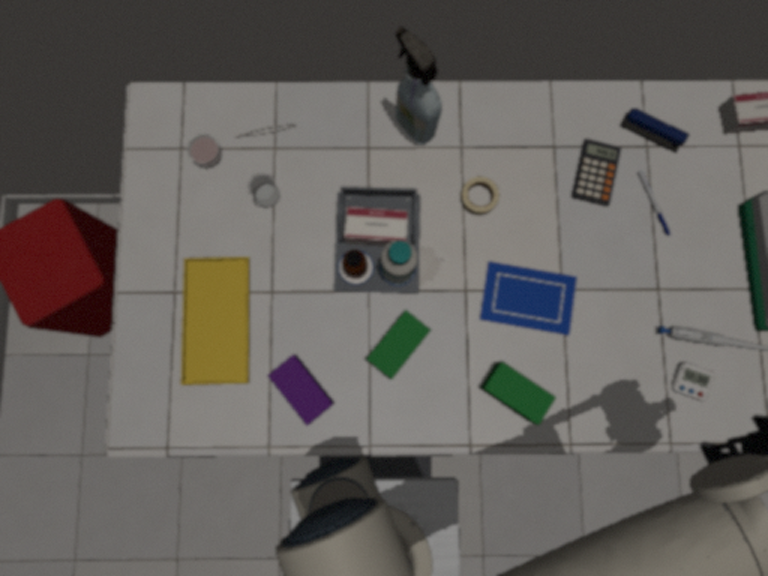

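View pics/a.png

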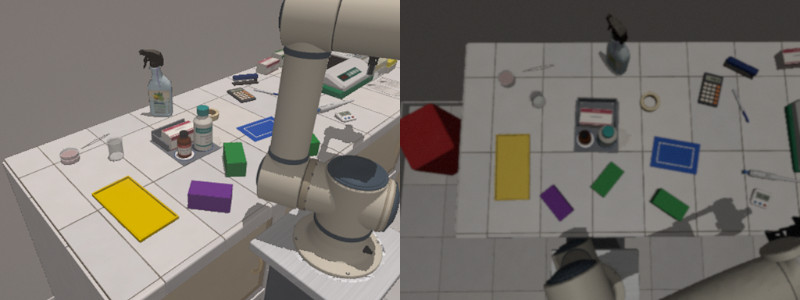

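```bash
cat > m.py <<'E'
from h import *
def rect(s,m,z):
    c,_=cv2.findContours(m.astype(np.uint8),cv2.RETR_EXTERNAL,cv2.CHAIN_APPROX_NONE); c=max(c,key=cv2.contourArea)
    p=np.array([plane(s,*q[0],z)[:2] for q in c],np.float32)
    return p,cv2.minAreaRect(p)
if __name__=="__main__":
    b=snap("top"); hsv=cv2.cvtColor(b["img"],cv2.COLOR_RGB2HSV); H,S,V=[hsv[...,i].astype(int) for i in range(3)]
    P=cloud(b)
    print("tray",rect(b,(H>20)&(H<32)&(S>150)&(V>100),12)[1])
    print("mat",rect(b,(H>105)&(H<118)&(S>150)&(V>80)&(np.abs(P[...,2])<25),3)[1])
    print("bench z",np.median(P[280:290,170:175,2]))
    roi=np.zeros(H.shape,bool); roi[120:198,218:285]=1
    for lo,hi in((50,70),(80,100),(140,165)):
        m=roi&(P[...,2]>lo)&(P[...,2]<hi); p=P[m]; print(lo,m.sum(),np.median(p,0),cv2.minAreaRect(p[:,:2].astype(np.float32)))
    teal=roi&(H>80)&(H<98)&(S>100); print("teal",teal.sum(),P[teal][:,2].max(), rect(b,teal,153)[1])
    save(b,"dock.png",(210,110,330,210),6)
E
python3 m.py
```

```text
tray ((453.6180114746094, 308.439208984375), (242.0515594482422, 122.05891418457031), 1.5150586366653442)
mat ((493.984375, -309.4005126953125), (171.1197509765625, 111.9150390625), 79.68243408203125)
bench z 2.9381947483430992
50 990 [626.94871049  -3.41274885  59.47748817] ((594.8123168945312, -13.167350769042969), (134.90447998046875, 137.45408630371094), 85.78533172607422)
80 122 [554.73962379  30.17779551  93.2122017 ] ((546.0138549804688, -14.926795959472656), (129.0269012451172, 28.916318893432617), 75.96420288085938)
140 199 [555.78937661 -50.06905771 157.17087347] ((557.0707397460938, -48.983543395996094), (39.649654388427734, 39.02630615234375), 24.850444793701172)
teal 160 161.67026678459217 ((556.6163940429688, -49.17558288574219), (34.12646484375, 37.500389099121094), 89.41429138183594)
```

View pics/dock.png

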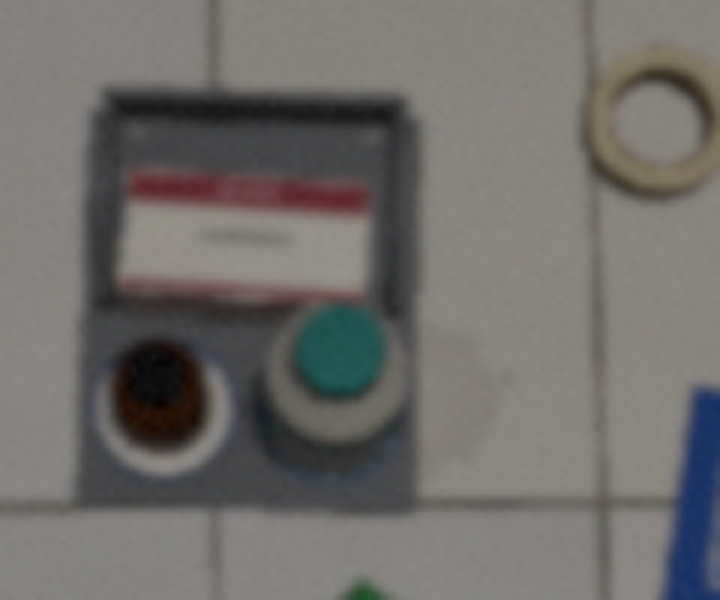

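Request:
apply_moves --deltas '[{"delta_pos": [0.13, -0.1, -0.01], "yaw": 0, "hand": 1}, {"delta_pos": [0.33, -0.25, -0.02], "yaw": 0, "hand": 1}, {"delta_pos": [0.53, -0.41, -0.03], "yaw": 0, "hand": 1}, {"delta_pos": [0.79, -0.61, -0.05], "yaw": 0, "hand": 1}, {"delta_pos": [0.79, -0.61, -0.05], "yaw": 0, "hand": 1}]'

```text
time: 0.78
eef_pos: [346.4, -364.1, 242.1]
orientation: [3.141, -0.001, 0.44]
force: [0.1, -0.7, 0.1]
gripper_width: 85.2
grip_force: 0.0
```

Request:
apply_moves --deltas '[{"delta_pos": [0.2, -0.15, -0.01], "yaw": 0, "hand": 1}, {"delta_pos": [0.4, -0.31, -0.03], "yaw": 0, "hand": 1}, {"delta_pos": [0.6, -0.46, -0.04], "yaw": 0, "hand": 1}, {"delta_pos": [0.79, -0.61, -0.05], "yaw": 0, "hand": 1}, {"delta_pos": [0.79, -0.61, -0.05], "yaw": 0, "hand": 1}]'

```text
time: 1.4
eef_pos: [437.5, -188.1, 251.1]
orientation: [-3.141, -0.0, 0.439]
force: [-0.2, -0.3, 0.8]
gripper_width: 85.4
grip_force: 0.0
```

Request:
apply_moves --deltas '[{"delta_pos": [0.2, -0.15, -0.1], "yaw": 0.05, "hand": 1}, {"delta_pos": [0.4, -0.31, -0.2], "yaw": 0.1, "hand": 1}, {"delta_pos": [0.6, -0.46, -0.3], "yaw": 0.138, "hand": 1}, {"delta_pos": [0.7, -0.61, -0.35], "yaw": 0.138, "hand": 1}, {"delta_pos": [0.7, -0.61, -0.35], "yaw": 0.138, "hand": 1}, {"delta_pos": [0.7, -0.61, -0.35], "yaw": 0.138, "hand": 1}]'

```text
time: 2.15
eef_pos: [512.1, -21.7, 320.6]
orientation: [3.141, 0.001, -0.0]
force: [0.5, -0.2, 0.3]
gripper_width: 85.3
grip_force: 0.0
```

```bash
python3 - <<'E'
from h import *
w=snap("wrist"); save(w,"w1.png",None,1.5); o=status.get_obs(); print(o["eef_pos"],o["orientation"],o["joint_positions"])
f,R,t=cam(w); print("cam",-R.T@t,f)
P=cloud(w); np.savez("w1.npz",P=P,**w); print(np.percentile(P[...,2][w["depth"]>0],[5,50,95]))
E
```

```text
[511.9704862  -21.84308058 320.51429912] [ 3.14100662e+00  1.25080815e-03 -7.12969708e-04] [-1.08559437e-01 -1.05343571e-01  1.26663878e+00 -7.82312593e-04
  1.98147780e+00  1.46263759e+00]
cam [591.17598054 -22.14679362 462.90456193] 301.48866219452185
[-2.16642514e-01  2.60417924e+00  4.00363219e+02]
```

View pics/w1.png

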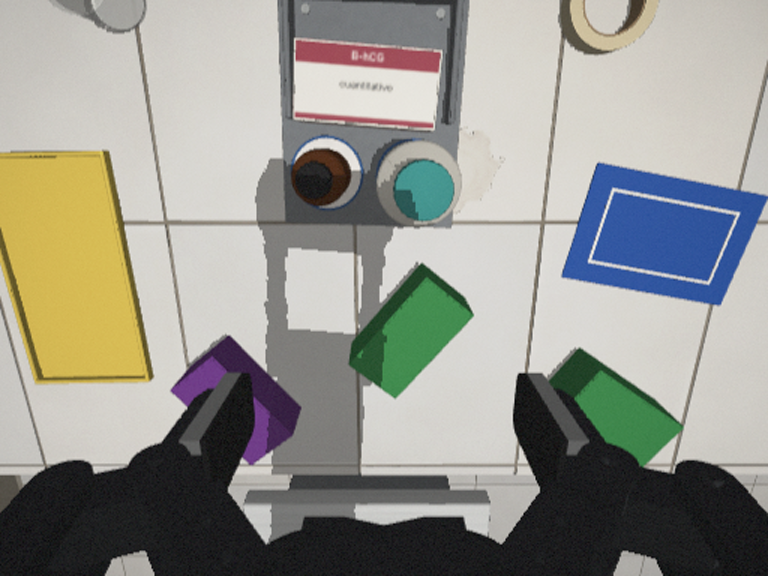

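```bash
cat > m2.py <<'E'
from h import *
from m import rect
import sys
w=dict(np.load("w1.npz")); b=snap("top")
def ell(s,m,z):
    p,r=rect(s,m,z); (c,rad)=cv2.minEnclosingCircle(p); return np.round(c,1),round(rad*2,1),[np.round(v,1) for v in r]
def box(s,a): 
    k=np.zeros(s["depth"].shape,bool);k[a[1]:a[3],a[0]:a[2]]=1;return k
for n,s,rd,ra,rc in(("w",w,(240,80,320,160),(185,90,245,145),(185,15,305,95)),("t",b,(240,150,290,190),(220,160,248,190),(218,125,285,165))):
    hsv=cv2.cvtColor(s["img"],cv2.COLOR_RGB2HSV); H,S,V=[hsv[...,i].astype(int) for i in range(3)]
    print(n,"wash",ell(s,box(s,rd)&(H>80)&(H<98)&(S>100),157))
    print(n,"ambercap",ell(s,box(s,ra)&(V<(55 if n=="w" else 40)),94))
    P=cloud(s); 
    m=box(s,rc)&(P[...,2]>52)&(P[...,2]<66)&((V>110)|(S>110)) ; p,r=rect(s,cv2.morphologyEx(m.astype(np.uint8),cv2.MORPH_OPEN,np.ones((3,3))),59); print(n,"carton",r)
    m=(H>100)&(H<120)&(S>130)&(V>70); m=cv2.morphologyEx((m&box(s,(320,100,512,230))).astype(np.uint8),cv2.MORPH_CLOSE,np.ones((5,5)))
    print(n,"mat",rect(s,m,3)[1])
    m=(H>100)&(H<120)&(S>130)&(V>70)
    c,h=cv2.findContours((m&box(s,(320,100,512,230))).astype(np.uint8),cv2.RETR_CCOMP,cv2.CHAIN_APPROX_NONE)
    for i,q in enumerate(c):
        if cv2.contourArea(q)>300: print("   blue",h[0][i][3],cv2.minAreaRect(np.array([plane(s,*k[0],3)[:2] for k in q],np.float32)))
    m=(H>18)&(H<34)&(S>130)&(V>80); print(n,"tray",rect(s,m,12)[1])
g=lambda u,v,z:plane(w,u/1.5,v/1.5,z).round(1)
print("dock front",g(285,222,4),g(451,226,4),"amber spot edges",g(326,136,4),g(326,208,4),g(362,172,4))
E
python3 m2.py
```

```text
w wash (array([559.7, -49.1]), 40.0, [array([559.5, -48.8]), array([39.1, 38.2]), np.float64(90.0)])
w ambercap (array([563.1,  27. ]), 47.1, [array([560.9,  26. ]), array([35.6, 45.7]), np.float64(28.6)])
w carton ((633.6907958984375, -8.573600769042969), (119.58707427978516, 61.76792907714844), 85.7022933959961)
w mat ((495.8468933105469, -311.44232177734375), (182.00648498535156, 118.12283325195312), 79.45443725585938)
   blue -1 ((495.8219909667969, -310.7965087890625), (128.85946655273438, 70.343994140625), 79.53483581542969)
   blue -1 ((496.1059875488281, -310.05029296875), (179.1746368408203, 118.12283325195312), 79.45443725585938)
   blue 1 ((495.6073913574219, -310.6241455078125), (140.6346893310547, 82.8658676147461), 79.55907440185547)
w tray ((457.4488220214844, 304.14239501953125), (247.0868377685547, 132.92092895507812), 0.7471393942832947)
t wash (array([534.5, -42.2]), 0.0, [array([534.5, -42.2]), array([0., 0.]), np.float64(0.0)])
t ambercap (array([559.7,  38.3]), 73.2, [array([559.6,  28.8]), array([65.2, 52.7]), np.float64(0.1)])
t carton ((616.3471069335938, 41.363128662109375), (14.465938568115234, 8.870563507080078), 89.67141723632812)
t mat ((494.2587890625, -309.7792053222656), (173.72372436523438, 113.7402572631836), 79.36961364746094)
   blue -1 ((494.4092712402344, -309.9059143066406), (122.37007141113281, 65.68326568603516), 79.51714324951172)
   blue -1 ((494.2587890625, -309.7792053222656), (173.72372436523438, 113.7402572631836), 79.36961364746094)
   blue 2 ((494.4224548339844, -310.029052734375), (149.22824096679688, 90.32498168945312), 79.3266372680664)
t tray ((454.28558349609375, 307.41070556640625), (244.31846618652344, 125.82925415039062), 1.4932345151901245)
dock front [512.  77.   4.] [507.8 -92.3   4. ] amber spot edges [595.   31.9   4. ] [526.1  34.7   4. ] [561.4  -2.2   4. ]
```

Request:
apply_moves --deltas '[{"delta_pos": [0.08, 0.05, 0.1], "yaw": 0, "hand": 1}, {"delta_pos": [0.16, 0.1, 0.2], "yaw": 0, "hand": 1}, {"delta_pos": [0.235, 0.138, 0.35], "yaw": 0, "hand": 1}, {"delta_pos": [0.235, 0.138, 0.5], "yaw": 0, "hand": 1}, {"delta_pos": [0.235, 0.138, 0.6], "yaw": 0, "hand": 1}, {"delta_pos": [0.235, 0.138, 0.7], "yaw": 0, "hand": 1}, {"delta_pos": [0.235, 0.138, 0.7], "yaw": 0, "hand": 1}]'

```text
time: 3.12
eef_pos: [558.4, -47.8, 179.4]
orientation: [-3.141, 0.003, 0.001]
force: [0.2, -0.8, 0.0]
gripper_width: 85.3
grip_force: 0.0
```

```bash
python3 - <<'E'
from h import *
w=dict(np.load("w1.npz"))
g=lambda u,v,z:plane(w,u/1.5,v/1.5,z).round(1)
print("ambercap c",g(315,181,94), "base guess front", g(326,208,4))
w=snap("wrist"); save(w,"w2.png",None,1.5); print(status.get_obs()["eef_pos"])
E
```

```text
ambercap c [560.3  31.4  94. ] base guess front [526.1  34.7   4. ]
[558.95069175 -47.74773819 181.06109994]
```

View pics/w2.png

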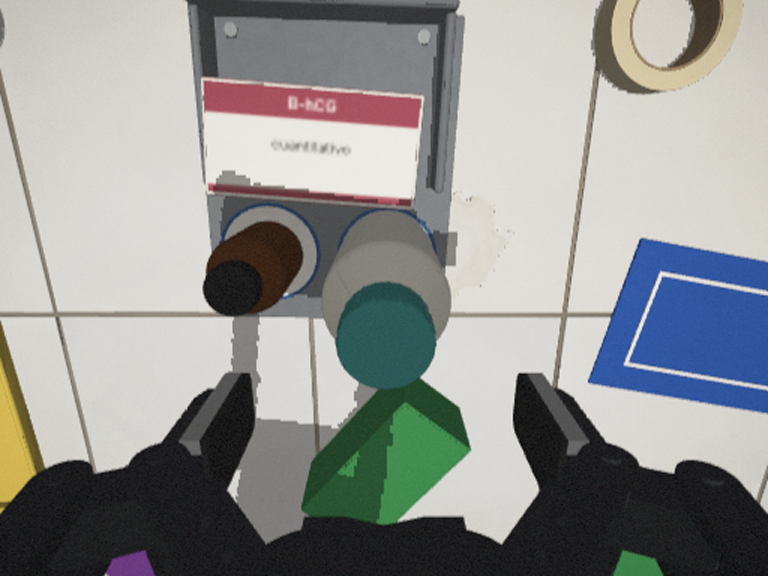

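Request:
apply_moves --deltas '[{"delta_pos": [0, 0.004, 0.1], "yaw": 0, "hand": 1}, {"delta_pos": [0, 0.004, 0.18], "yaw": 0, "hand": 1}, {"delta_pos": [0, 0.004, 0.23], "yaw": 0, "hand": 1}, {"delta_pos": [0, 0.004, 0.26], "yaw": 0, "hand": 1}, {"delta_pos": [0, 0.004, 0.26], "yaw": 0, "hand": 1}, {"delta_pos": [0, 0.004, 0.26], "yaw": 0, "hand": 0.3}, {"delta_pos": [0, 0.004, 0.26], "yaw": 0, "hand": 0.1}, {"delta_pos": [0, 0.004, 0.26], "yaw": 0, "hand": -0.1}, {"delta_pos": [0, 0.004, 0.26], "yaw": 0, "hand": -0.3}, {"delta_pos": [0, 0.004, 0.26], "yaw": 0, "hand": -0.3}, {"delta_pos": [0, 0.004, 0.26], "yaw": 0, "hand": -0.3}, {"delta_pos": [0, 0.004, 0.26], "yaw": 0, "hand": -0.3}]' --squeeze 50

```text
time: 4.68
eef_pos: [559.6, -48.6, 130.1]
orientation: [3.141, -0.002, 0.001]
force: [0.4, 0.2, 5.7]
gripper_width: 40.0
grip_force: 51.3
```

```bash
python3 - <<'E'
from h import *
o=status.get_obs();print(o["eef_pos"],o["orientation"],o["gripper_width"],o["grip_force"],o["force"])
E
```

```text
[559.58629104 -48.64140919 130.13661427] [ 3.14120600e+00 -1.55717123e-03  1.22906928e-03] 39.9651553978407 51.28519356250763 [0.4465862  0.24135876 5.69799556]
```

Request:
apply_moves --deltas '[{"delta_pos": [0, 0, -0.01], "yaw": 0, "hand": -0.3}, {"delta_pos": [0, 0, -0.04], "yaw": 0, "hand": -0.3}, {"delta_pos": [0, 0, -0.1], "yaw": 0, "hand": -0.3}, {"delta_pos": [0, 0, -0.2], "yaw": 0, "hand": -0.3}, {"delta_pos": [0, 0, -0.3], "yaw": 0, "hand": -0.3}, {"delta_pos": [0, 0, -0.4], "yaw": 0, "hand": -0.3}, {"delta_pos": [0, 0, -0.5], "yaw": 0, "hand": -0.3}, {"delta_pos": [0, 0, -0.57], "yaw": 0, "hand": -0.3}, {"delta_pos": [0, 0, -0.6], "yaw": 0, "hand": -0.3}, {"delta_pos": [0, -0.03, -0.6], "yaw": 0, "hand": -0.3}, {"delta_pos": [0, -0.1, -0.6], "yaw": 0, "hand": -0.3}, {"delta_pos": [0, -0.2, -0.6], "yaw": 0, "hand": -0.3}, {"delta_pos": [-0.02, -0.32, -0.6], "yaw": 0, "hand": -0.3}, {"delta_pos": [-0.04, -0.44, -0.6], "yaw": 0, "hand": -0.3}, {"delta_pos": [-0.06, -0.56, -0.6], "yaw": 0, "hand": -0.3}, {"delta_pos": [-0.08, -0.68, -0.6], "yaw": 0, "hand": -0.3}, {"delta_pos": [-0.1, -0.78, -0.6], "yaw": 0, "hand": -0.3}, {"delta_pos": [-0.12, -0.85, -0.6], "yaw": 0, "hand": -0.3}, {"delta_pos": [-0.12, -0.88, -0.6], "yaw": 0, "hand": -0.3}, {"delta_pos": [-0.12, -0.88, -0.6], "yaw": 0, "hand": -0.3}]'

```text
time: 7.18
eef_pos: [535.0, 127.6, 249.2]
orientation: [3.141, -0.0, 0.002]
force: [0.5, -0.1, -3.7]
gripper_width: 39.7
grip_force: 50.9
```

Request:
apply_moves --deltas '[{"delta_pos": [-0.02, -0.04, 0], "yaw": 0, "hand": -0.3}, {"delta_pos": [-0.04, -0.12, 0], "yaw": 0, "hand": -0.3}, {"delta_pos": [-0.06, -0.24, 0], "yaw": 0, "hand": -0.3}, {"delta_pos": [-0.08, -0.36, 0], "yaw": 0, "hand": -0.3}, {"delta_pos": [-0.1, -0.48, 0], "yaw": 0, "hand": -0.3}, {"delta_pos": [-0.1, -0.6, 0], "yaw": 0, "hand": -0.3}, {"delta_pos": [-0.1, -0.72, 0], "yaw": 0, "hand": -0.3}, {"delta_pos": [-0.1, -0.82, 0], "yaw": 0, "hand": -0.3}, {"delta_pos": [-0.1, -0.88, 0], "yaw": 0, "hand": -0.3}, {"delta_pos": [-0.1, -0.89, 0], "yaw": 0, "hand": -0.3}, {"delta_pos": [-0.1, -0.89, 0], "yaw": 0, "hand": -0.3}]'

```text
time: 8.55
eef_pos: [514.8, 305.1, 249.3]
orientation: [3.141, 0.0, 0.001]
force: [0.2, -0.8, -3.6]
gripper_width: 40.0
grip_force: 51.0
```

```bash
python3 - <<'E'
from h import *
o=status.get_obs();print(o["eef_pos"],o["orientation"],o["gripper_width"],o["grip_force"],o["force"])
s=snap("scene"); save(s,"s2.png",(0,60,360,330),2)
E
```

```text
[514.8403338  305.06634522 249.27294425] [3.14120839e+00 1.64615610e-06 8.42198696e-04] 40.009328705178646 51.02476358413696 [ 0.2006631  -0.80764093 -3.57711149]
```

View pics/s2.png

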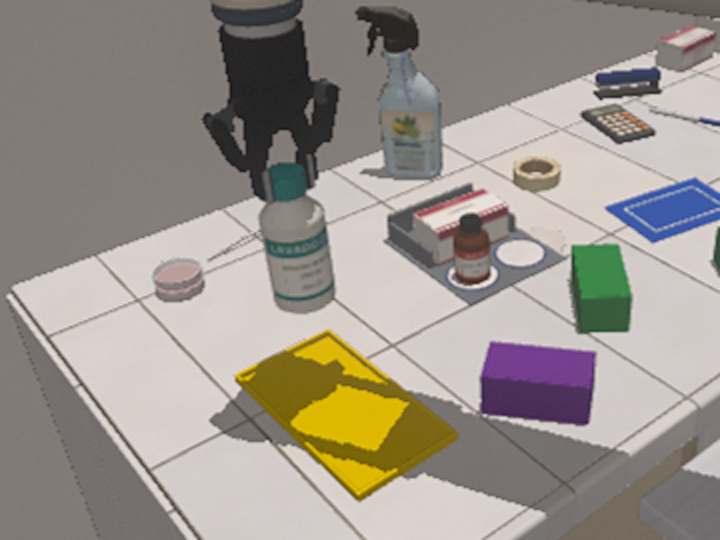

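Request:
apply_moves --deltas '[{"delta_pos": [0, 0, 0.05], "yaw": 0, "hand": -0.3}, {"delta_pos": [0, 0, 0.14], "yaw": 0, "hand": -0.3}, {"delta_pos": [0, 0, 0.24], "yaw": 0, "hand": -0.3}, {"delta_pos": [0, 0, 0.34], "yaw": 0, "hand": -0.3}, {"delta_pos": [0, 0, 0.43], "yaw": 0, "hand": -0.3}, {"delta_pos": [0, 0, 0.5], "yaw": 0, "hand": -0.3}, {"delta_pos": [0, 0, 0.54], "yaw": 0, "hand": -0.3}, {"delta_pos": [0, 0, 0.57], "yaw": 0, "hand": -0.3}, {"delta_pos": [0, 0, 0.585], "yaw": 0, "hand": -0.3}, {"delta_pos": [0, 0, 0.59], "yaw": 0, "hand": -0.3}, {"delta_pos": [0, 0, 0.59], "yaw": 0, "hand": -0.3}]'

```text
time: 9.98
eef_pos: [514.9, 305.5, 131.7]
orientation: [-3.141, -0.001, 0.001]
force: [0.7, -0.8, -2.7]
gripper_width: 39.7
grip_force: 51.1
```

Still hanging; ease down until contact.

Request:
apply_moves --deltas '[{"delta_pos": [0, 0, 0.005], "yaw": 0, "hand": -0.3}, {"delta_pos": [0, 0, 0.01], "yaw": 0, "hand": -0.3}, {"delta_pos": [0, 0, 0.01], "yaw": 0, "hand": -0.3}]'

```text
time: 10.35
eef_pos: [515.0, 305.6, 130.2]
orientation: [-3.141, -0.001, 0.001]
force: [-0.7, -0.5, 2.3]
gripper_width: 39.3
grip_force: 51.5
```

Request:
apply_moves --deltas '[{"delta_pos": [0, 0, 0], "yaw": 0, "hand": 0.1}, {"delta_pos": [0, 0, 0], "yaw": 0, "hand": 0.4}, {"delta_pos": [0, 0, 0], "yaw": 0, "hand": 1}, {"delta_pos": [0, 0, 0], "yaw": 0, "hand": 1}, {"delta_pos": [0, 0, 0], "yaw": 0, "hand": 1}, {"delta_pos": [0, 0, -0.05], "yaw": 0, "hand": 1}, {"delta_pos": [0, 0, -0.15], "yaw": 0, "hand": 1}, {"delta_pos": [0, 0, -0.3], "yaw": 0, "hand": 1}, {"delta_pos": [0, 0.1, -0.45], "yaw": 0, "hand": 1}, {"delta_pos": [0, 0.3, -0.55], "yaw": 0, "hand": 1}, {"delta_pos": [0, 0.5, -0.6], "yaw": 0, "hand": 1}, {"delta_pos": [0, 0.7, -0.6], "yaw": 0, "hand": 1}, {"delta_pos": [0, 0.9, -0.6], "yaw": 0, "hand": 1}, {"delta_pos": [0, 1.0, -0.6], "yaw": 0, "hand": 1}, {"delta_pos": [0, 1.0, -0.6], "yaw": 0, "hand": 1}]'

```text
time: 12.22
eef_pos: [515.3, 104.3, 251.3]
orientation: [-3.141, -0.003, -0.001]
force: [-0.7, -0.2, 0.4]
gripper_width: 85.4
grip_force: 0.0
```

Request:
apply_moves --deltas '[{"delta_pos": [0.05, 0.1, 0.1], "yaw": 0, "hand": 1}, {"delta_pos": [0.1, 0.2, 0.2], "yaw": 0, "hand": 1}, {"delta_pos": [0.16, 0.29, 0.3], "yaw": 0, "hand": 1}, {"delta_pos": [0.2, 0.34, 0.45], "yaw": 0, "hand": 1}, {"delta_pos": [0.227, 0.363, 0.55], "yaw": 0, "hand": 1}, {"delta_pos": [0.227, 0.363, 0.6], "yaw": 0, "hand": 1}, {"delta_pos": [0.227, 0.363, 0.6], "yaw": 0, "hand": 1}]'

```text
time: 13.1
eef_pos: [560.2, 33.4, 128.9]
orientation: [-3.141, 0.001, 0.002]
force: [-0.4, 0.1, -0.6]
gripper_width: 85.3
grip_force: 0.0
```

```bash
python3 - <<'E'
from h import *
o=status.get_obs();print(o["eef_pos"],o["orientation"],o["gripper_width"])
w=snap("wrist"); save(w,"w3.png",None,1.5); np.savez("w3.npz",**w)
b=snap("top"); np.savez("t3.npz",**b)
hsv=cv2.cvtColor(b["img"],cv2.COLOR_RGB2HSV); H,S,V=[hsv[...,i].astype(int) for i in range(3)]
P=cloud(b); m=(H>80)&(H<98)&(S>90)&(P[...,2]>130)&(P[...,1]>200)
if m.any(): print("wash in tray",P[m].mean(0))
E
```

```text
[560.1853821   33.38261634 128.88340992] [-3.14134564e+00  1.03869359e-03  1.76106803e-03] 85.28368932091816
wash in tray [511.14093257 302.70332088 156.68308736]
```

View pics/w3.png

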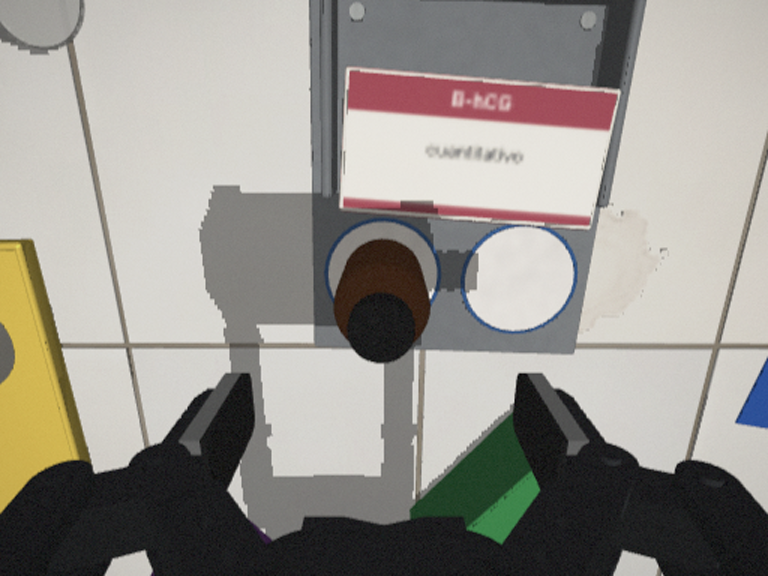

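```bash
python3 - <<'E'
from h import *
w=dict(np.load("w3.npz")); g=lambda u,v,z:plane(w,u/1.5,v/1.5,z).round(1)
print("washspot",g(461,278,4),g(577,278,4),g(519,224,4),g(519,333,4))
print("amberspot",g(327,272,4),g(440,272,4),g(384,219,4)," cap",g(381,327,94),g(347,327,94),g(415,327,94),g(381,362,94))
print("carton",g(346,67,59),g(620,89,59),g(589,227,59),g(341,207,59), "dock front",g(316,346,4),g(573,353,4))
E
```

```text
washspot [558.5 -15.5   4. ] [558.5 -87.1   4. ] [592.  -48.1   4. ] [521.6 -54.8   4. ]
amberspot [562.2  67.1   4. ] [562.3  -2.3   4. ] [594.9  32.1   4. ]  cap [563.9  33.6  94. ] [563.9  48.   94. ] [563.9  19.2  94. ] [547.4  33.6  94. ]
carton [668.8  48.6  59. ] [660.4 -69.5  59. ] [600.4 -64.7  59. ] [609.6  52.4  59. ] dock front [512.3  76.1   4. ] [507.4 -91.4   4. ]
```

Request:
apply_moves --deltas '[{"delta_pos": [0.007, 0, 0.1], "yaw": 0, "hand": 1}, {"delta_pos": [0.007, 0, 0.22], "yaw": 0, "hand": 1}, {"delta_pos": [0.007, 0, 0.32], "yaw": 0, "hand": 1}, {"delta_pos": [0.007, 0, 0.4], "yaw": 0, "hand": 1}, {"delta_pos": [0.007, 0, 0.45], "yaw": 0, "hand": 1}, {"delta_pos": [0.007, 0, 0.48], "yaw": 0, "hand": 1}, {"delta_pos": [0.007, 0, 0.48], "yaw": 0, "hand": 0.5}, {"delta_pos": [0.007, 0, 0.48], "yaw": 0, "hand": 0.3}, {"delta_pos": [0.007, 0, 0.48], "yaw": 0, "hand": 0.1}, {"delta_pos": [0.007, 0, 0.48], "yaw": 0, "hand": -0.1}, {"delta_pos": [0.007, 0, 0.48], "yaw": 0, "hand": -0.1}, {"delta_pos": [0.007, 0, 0.48], "yaw": 0, "hand": -0.1}, {"delta_pos": [0.007, 0, 0.48], "yaw": 0, "hand": -0.1}]' --squeeze 40

```text
time: 14.82
eef_pos: [562.5, 33.1, 34.4]
orientation: [-3.141, -0.002, 0.001]
force: [-0.6, 0.4, 5.5]
gripper_width: 45.9
grip_force: 41.7
```

Request:
apply_moves --deltas '[{"delta_pos": [0, 0, -0.01], "yaw": 0, "hand": -0.1}, {"delta_pos": [0, 0, -0.05], "yaw": 0, "hand": -0.1}, {"delta_pos": [0, 0, -0.12], "yaw": 0, "hand": -0.1}, {"delta_pos": [0, 0, -0.22], "yaw": 0, "hand": -0.1}, {"delta_pos": [0, 0, -0.32], "yaw": 0, "hand": -0.1}, {"delta_pos": [-0.03, -0.02, -0.42], "yaw": 0, "hand": -0.1}, {"delta_pos": [-0.1, -0.08, -0.5], "yaw": 0, "hand": -0.1}, {"delta_pos": [-0.2, -0.16, -0.5], "yaw": 0, "hand": -0.1}, {"delta_pos": [-0.3, -0.26, -0.5], "yaw": 0, "hand": -0.1}, {"delta_pos": [-0.4, -0.36, -0.5], "yaw": 0, "hand": -0.1}, {"delta_pos": [-0.5, -0.46, -0.5], "yaw": 0, "hand": -0.1}, {"delta_pos": [-0.6, -0.56, -0.5], "yaw": 0, "hand": -0.1}, {"delta_pos": [-0.7, -0.66, -0.5], "yaw": 0, "hand": -0.1}, {"delta_pos": [-0.78, -0.76, -0.5], "yaw": 0, "hand": -0.1}, {"delta_pos": [-0.81, -0.85, -0.5], "yaw": 0, "hand": -0.1}, {"delta_pos": [-0.81, -0.9, -0.5], "yaw": 0, "hand": -0.1}, {"delta_pos": [-0.81, -0.9, -0.5], "yaw": 0, "hand": -0.1}]'

```text
time: 16.95
eef_pos: [399.7, 213.0, 133.8]
orientation: [-3.142, -0.001, 0.002]
force: [-0.4, 0.1, -1.7]
gripper_width: 45.8
grip_force: 41.2
```

Request:
apply_moves --deltas '[{"delta_pos": [0, -0.05, 0], "yaw": 0, "hand": -0.1}, {"delta_pos": [0, -0.15, 0], "yaw": 0, "hand": -0.1}, {"delta_pos": [0, -0.27, 0], "yaw": 0, "hand": -0.1}, {"delta_pos": [0, -0.38, 0.02], "yaw": 0, "hand": -0.1}, {"delta_pos": [0, -0.45, 0.08], "yaw": 0, "hand": -0.1}, {"delta_pos": [0, -0.46, 0.18], "yaw": 0, "hand": -0.1}, {"delta_pos": [0, -0.46, 0.28], "yaw": 0, "hand": -0.1}, {"delta_pos": [0, -0.46, 0.37], "yaw": 0, "hand": -0.1}, {"delta_pos": [0, -0.46, 0.44], "yaw": 0, "hand": -0.1}, {"delta_pos": [0, -0.46, 0.475], "yaw": 0, "hand": -0.1}, {"delta_pos": [0, -0.46, 0.49], "yaw": 0, "hand": -0.1}, {"delta_pos": [0, -0.46, 0.497], "yaw": 0, "hand": -0.1}, {"delta_pos": [0, -0.46, 0.497], "yaw": 0, "hand": -0.1}]'

```text
time: 18.58
eef_pos: [399.9, 304.9, 34.6]
orientation: [-3.141, -0.001, 0.001]
force: [-0.5, -0.2, -1.1]
gripper_width: 46.1
grip_force: 41.2
```

Request:
apply_moves --deltas '[{"delta_pos": [0, 0, 0.004], "yaw": 0, "hand": -0.1}, {"delta_pos": [0, 0, 0.007], "yaw": 0, "hand": -0.1}, {"delta_pos": [0, 0, 0.007], "yaw": 0, "hand": -0.1}]'

```text
time: 18.95
eef_pos: [400.0, 305.0, 34.4]
orientation: [-3.141, -0.002, 0.001]
force: [-2.9, -2.3, 7.6]
gripper_width: 45.9
grip_force: 42.1
```

Request:
apply_moves --deltas '[{"delta_pos": [0, 0, 0], "yaw": 0, "hand": 0.2}, {"delta_pos": [0, 0, 0], "yaw": 0, "hand": 0.5}, {"delta_pos": [0, 0, 0], "yaw": 0, "hand": 1}, {"delta_pos": [0, 0, 0], "yaw": 0, "hand": 1}, {"delta_pos": [0, 0, 0], "yaw": 0, "hand": 1}, {"delta_pos": [0, 0, -0.1], "yaw": 0, "hand": 1}, {"delta_pos": [0, 0, -0.25], "yaw": 0, "hand": 1}, {"delta_pos": [0, 0, -0.5], "yaw": 0, "hand": 1}, {"delta_pos": [0, 0.1, -0.75], "yaw": -0.05, "hand": 1}, {"delta_pos": [0.1, 0.3, -0.8], "yaw": -0.1, "hand": 1}, {"delta_pos": [0.25, 0.5, -0.8], "yaw": -0.15, "hand": 1}, {"delta_pos": [0.4, 0.7, -0.8], "yaw": -0.2, "hand": 1}, {"delta_pos": [0.55, 0.9, -0.8], "yaw": -0.25, "hand": 1}, {"delta_pos": [0.7, 1.0, -0.8], "yaw": -0.3, "hand": 1}, {"delta_pos": [0.8, 1.0, -0.8], "yaw": -0.35, "hand": 1}, {"delta_pos": [0.8, 1.0, -0.8], "yaw": -0.4, "hand": 1}, {"delta_pos": [0.8, 1.0, -0.8], "yaw": -0.45, "hand": 1}, {"delta_pos": [0.8, 1.0, -0.8], "yaw": -0.477, "hand": 1}, {"delta_pos": [0.8, 1.0, -0.8], "yaw": -0.477, "hand": 1}]'

```text
time: 21.32
eef_pos: [559.8, 104.9, 192.3]
orientation: [-3.141, 0.0, 1.499]
force: [-0.3, -0.2, -0.5]
gripper_width: 85.4
grip_force: 0.0
```

```bash
cat >> h.py <<'E'
def go(x,y,z):
    o=status.get_obs(); from scipy.spatial.transform import Rotation as Ro
    R=Ro.from_euler("xyz",o["orientation"]).as_matrix(); print(o["eef_pos"].round(1),np.degrees(o["orientation"][2]).round(2),"delta",(R.T@(np.array([x,y,z])-o["eef_pos"])/200).round(4))
E
python3 - <<'E'
from h import *
go(634.3,-8.4,120)
b=snap("top"); hsv=cv2.cvtColor(b["img"],cv2.COLOR_RGB2HSV); H,S,V=[hsv[...,i].astype(int) for i in range(3)]
P=cloud(b); save(b,"t4.png",(100,100,380,260),2.8)
for lo,hi in((75,105),(135,170)):
    m=(P[...,2]>lo)&(P[...,2]<hi)&(P[...,1]>230)&(P[...,1]<380)&(P[...,0]<600); print(m.sum(),P[m].mean(0) if m.any() else 0)
E
```

```text
[559.8 104.9 192.3] 85.88 delta [-0.538   0.4123  0.3616]
190 [438.20993838 293.85714495  91.6585376 ]
226 [511.72668484 302.1672978  155.35624119]
```

View pics/t4.png

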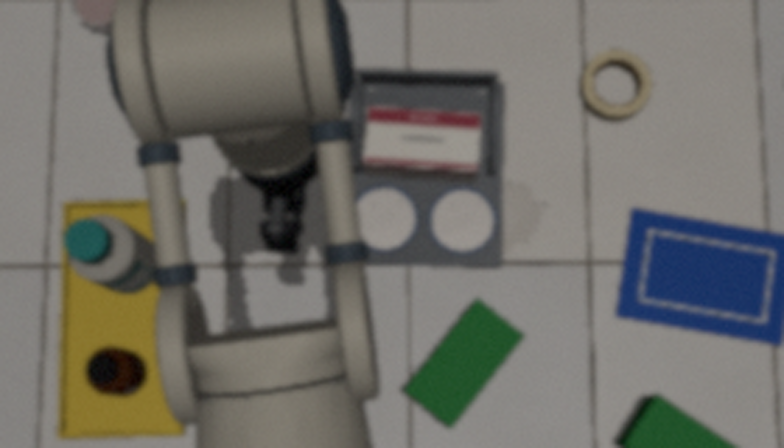

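Request:
apply_moves --deltas '[{"delta_pos": [-0.1, 0.08, 0.05], "yaw": 0, "hand": 1}, {"delta_pos": [-0.25, 0.2, 0.12], "yaw": 0, "hand": 1}, {"delta_pos": [-0.4, 0.32, 0.22], "yaw": 0, "hand": 1}, {"delta_pos": [-0.538, 0.412, 0.32], "yaw": 0, "hand": 1}, {"delta_pos": [-0.538, 0.412, 0.36], "yaw": 0, "hand": 1}, {"delta_pos": [-0.538, 0.412, 0.36], "yaw": 0, "hand": 1}]'

```text
time: 22.12
eef_pos: [633.8, -7.8, 119.6]
orientation: [-3.14, -0.0, 1.499]
force: [-0.2, -0.5, 0.2]
gripper_width: 85.5
grip_force: 0.0
```

```bash
python3 - <<'E'
from h import *
go(634.3,-8.4,11)
w=snap("wrist"); save(w,"w4.png",None,1.5)
E
```

```text
[633.8  -7.8 119.6] 85.88 delta [-0.0028  0.004   0.543 ]
```

View pics/w4.png

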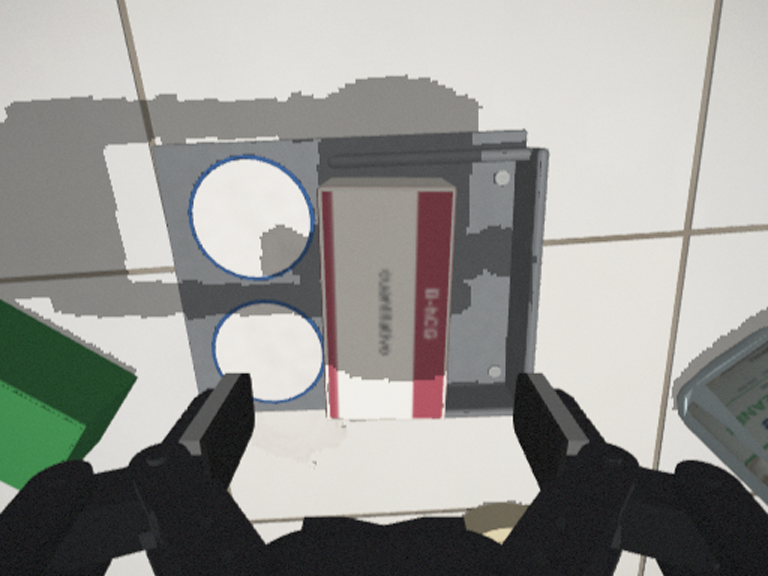

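Request:
apply_moves --deltas '[{"delta_pos": [-0.003, 0.002, 0.1], "yaw": 0, "hand": 1}, {"delta_pos": [-0.003, 0.002, 0.22], "yaw": 0, "hand": 1}, {"delta_pos": [-0.003, 0.002, 0.34], "yaw": 0, "hand": 1}, {"delta_pos": [-0.003, 0.002, 0.44], "yaw": 0, "hand": 1}, {"delta_pos": [-0.003, 0.002, 0.5], "yaw": 0, "hand": 1}, {"delta_pos": [-0.003, 0.002, 0.53], "yaw": 0, "hand": 1}, {"delta_pos": [-0.003, 0.002, 0.53], "yaw": 0, "hand": 0.7}, {"delta_pos": [-0.003, 0.002, 0.53], "yaw": 0, "hand": 0.5}, {"delta_pos": [-0.003, 0.002, 0.53], "yaw": 0, "hand": 0.3}, {"delta_pos": [-0.003, 0.002, 0.53], "yaw": 0, "hand": 0.2}, {"delta_pos": [-0.003, 0.002, 0.53], "yaw": 0, "hand": 0.2}, {"delta_pos": [-0.003, 0.002, 0.53], "yaw": 0, "hand": 0.2}]' --squeeze 40

```text
time: 23.68
eef_pos: [635.4, -9.0, 15.8]
orientation: [3.14, 0.0, 1.5]
force: [-0.3, -0.8, 5.5]
gripper_width: 61.5
grip_force: 46.1
```

Request:
apply_moves --deltas '[{"delta_pos": [0, 0, -0.01], "yaw": 0, "hand": 0.2}, {"delta_pos": [0, 0, -0.05], "yaw": 0, "hand": 0.2}, {"delta_pos": [0, 0, -0.12], "yaw": 0, "hand": 0.2}, {"delta_pos": [0, 0, -0.22], "yaw": 0, "hand": 0.2}, {"delta_pos": [0, 0, -0.34], "yaw": 0, "hand": 0.2}, {"delta_pos": [0, 0, -0.46], "yaw": 0, "hand": 0.2}, {"delta_pos": [0, 0, -0.56], "yaw": 0, "hand": 0.2}, {"delta_pos": [-0.03, -0.01, -0.63], "yaw": 0, "hand": 0.2}, {"delta_pos": [-0.1, -0.04, -0.65], "yaw": 0, "hand": 0.2}, {"delta_pos": [-0.2, -0.08, -0.65], "yaw": 0.0, "hand": 0.2}, {"delta_pos": [-0.32, -0.12, -0.65], "yaw": 0.0, "hand": 0.2}, {"delta_pos": [-0.44, -0.17, -0.65], "yaw": 0.0, "hand": 0.2}, {"delta_pos": [-0.56, -0.21, -0.65], "yaw": 0.0, "hand": 0.2}, {"delta_pos": [-0.66, -0.25, -0.65], "yaw": 0.0, "hand": 0.2}, {"delta_pos": [-0.74, -0.28, -0.65], "yaw": 0.0, "hand": 0.2}, {"delta_pos": [-0.78, -0.3, -0.65], "yaw": 0.0, "hand": 0.2}, {"delta_pos": [-0.78, -0.3, -0.65], "yaw": 0.0, "hand": 0.2}]'

```text
time: 25.8
eef_pos: [563.6, -160.6, 144.5]
orientation: [3.142, -0.0, 1.499]
force: [0.3, -0.8, -2.8]
gripper_width: 61.2
grip_force: 45.6
```

Request:
apply_moves --deltas '[{"delta_pos": [-0.04, -0.01, 0], "yaw": 0, "hand": 0.2}, {"delta_pos": [-0.12, -0.04, 0], "yaw": 0.005, "hand": 0.2}, {"delta_pos": [-0.24, -0.09, 0], "yaw": 0.012, "hand": 0.2}, {"delta_pos": [-0.36, -0.14, 0], "yaw": 0.02, "hand": 0.2}, {"delta_pos": [-0.48, -0.18, 0], "yaw": 0.028, "hand": 0.2}, {"delta_pos": [-0.6, -0.23, 0], "yaw": 0.033, "hand": 0.2}, {"delta_pos": [-0.7, -0.27, 0], "yaw": 0.0356, "hand": 0.2}, {"delta_pos": [-0.76, -0.285, 0], "yaw": 0.0356, "hand": 0.2}, {"delta_pos": [-0.774, -0.29, 0], "yaw": 0.0356, "hand": 0.2}, {"delta_pos": [-0.774, -0.29, 0], "yaw": 0.0356, "hand": 0.2}, {"delta_pos": [-0.774, -0.29, 0], "yaw": 0.0356, "hand": 0.2}]'

```text
time: 27.18
eef_pos: [495.3, -309.9, 144.5]
orientation: [3.142, -0.0, 1.389]
force: [0.3, 0.2, -1.6]
gripper_width: 61.6
grip_force: 45.6
```

```bash
python3 - <<'E'
from h import *
go(495.2,-310.3,18)
w=snap("wrist"); save(w,"w5.png",None,1.5)
E
```

```text
[ 495.3 -309.9  144.5] 79.58 delta [-2.100e-03 -2.000e-04  6.324e-01]
```

View pics/w5.png

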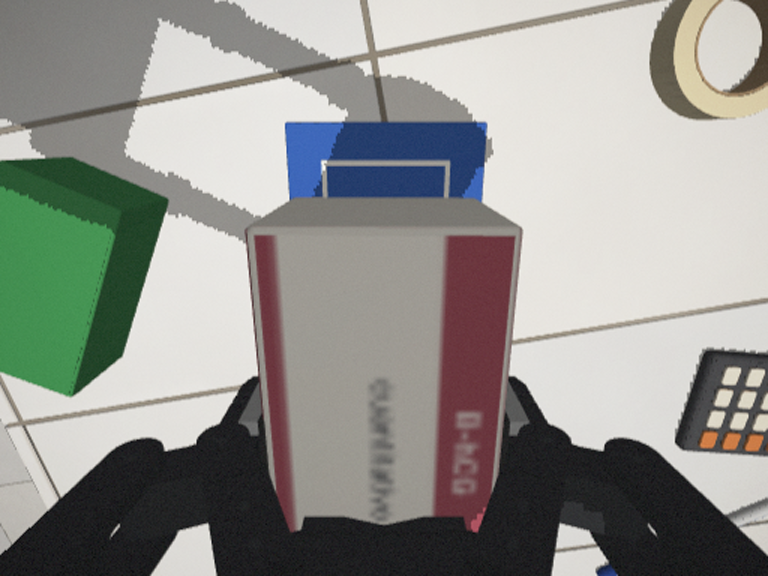

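Request:
apply_moves --deltas '[{"delta_pos": [-0.001, 0, 0.05], "yaw": 0, "hand": 0.2}, {"delta_pos": [-0.001, 0, 0.14], "yaw": 0, "hand": 0.2}, {"delta_pos": [-0.001, 0, 0.25], "yaw": 0, "hand": 0.2}, {"delta_pos": [-0.001, 0, 0.36], "yaw": 0, "hand": 0.2}, {"delta_pos": [-0.001, 0, 0.47], "yaw": 0, "hand": 0.2}, {"delta_pos": [-0.001, 0, 0.55], "yaw": 0, "hand": 0.2}, {"delta_pos": [-0.001, 0, 0.6], "yaw": 0, "hand": 0.2}, {"delta_pos": [-0.001, 0, 0.63], "yaw": 0, "hand": 0.2}, {"delta_pos": [-0.001, 0, 0.64], "yaw": 0, "hand": 0.2}, {"delta_pos": [-0.001, 0, 0.647], "yaw": 0, "hand": 0.2}, {"delta_pos": [-0.001, 0, 0.647], "yaw": 0, "hand": 0.2}]'

```text
time: 28.6
eef_pos: [495.1, -310.9, 15.6]
orientation: [3.141, 0.0, 1.388]
force: [-0.9, -0.2, -2.2]
gripper_width: 61.7
grip_force: 45.6
```

Request:
apply_moves --deltas '[{"delta_pos": [0, 0, 0.004], "yaw": 0, "hand": 0.2}, {"delta_pos": [0, 0, 0.008], "yaw": 0, "hand": 0.2}, {"delta_pos": [0, 0, 0.008], "yaw": 0, "hand": 0.2}]'

```text
time: 28.98
eef_pos: [495.2, -311.0, 14.8]
orientation: [3.141, 0.001, 1.388]
force: [-3.0, 2.8, 6.2]
gripper_width: 61.2
grip_force: 46.2
```

Request:
apply_moves --deltas '[{"delta_pos": [0, 0, 0], "yaw": 0, "hand": 0.5}, {"delta_pos": [0, 0, 0], "yaw": 0, "hand": 0.7}, {"delta_pos": [0, 0, 0], "yaw": 0, "hand": 1}, {"delta_pos": [0, 0, 0], "yaw": 0, "hand": 1}, {"delta_pos": [0, 0, 0], "yaw": 0, "hand": 1}, {"delta_pos": [0, 0, -0.06], "yaw": 0, "hand": 1}, {"delta_pos": [0, 0, -0.15], "yaw": 0, "hand": 1}, {"delta_pos": [0, 0, -0.3], "yaw": 0, "hand": 1}, {"delta_pos": [0, 0, -0.5], "yaw": 0, "hand": 1}, {"delta_pos": [0.1, 0, -0.7], "yaw": 0, "hand": 1}, {"delta_pos": [0.3, 0, -0.9], "yaw": 0, "hand": 1}, {"delta_pos": [0.5, 0, -1.0], "yaw": 0, "hand": 1}, {"delta_pos": [0.7, 0, -1.0], "yaw": 0, "hand": 1}, {"delta_pos": [0.9, 0, -1.0], "yaw": 0, "hand": 1}, {"delta_pos": [1.0, 0, -1.0], "yaw": 0, "hand": 1}, {"delta_pos": [1.0, 0, -1.0], "yaw": 0, "hand": 1}]'

```text
time: 30.98
eef_pos: [531.5, -113.3, 214.5]
orientation: [3.14, 0.0, 1.39]
force: [-0.3, 0.5, -0.4]
gripper_width: 85.6
grip_force: 0.0
```

```bash
python3 - <<'E'
from h import *
from m import rect
go(400,305,214)
b=snap("top"); save(b,"t5.png",(290,150,410,240),6)
P=cloud(b); m=(P[...,2]>50)&(P[...,2]<70)&(abs(P[...,0]-495)<90)&(abs(P[...,1]+310)<90)
print(m.sum(),rect(b,m,58)[1])
E
```

```text
[ 531.5 -113.3  214.5] 79.64 delta [ 1.9394e+00 -1.0231e+00  3.0000e-04]
824 ((491.7176513671875, -315.010498046875), (110.03643798828125, 63.38922882080078), 79.20840454101562)
```

View pics/t5.png

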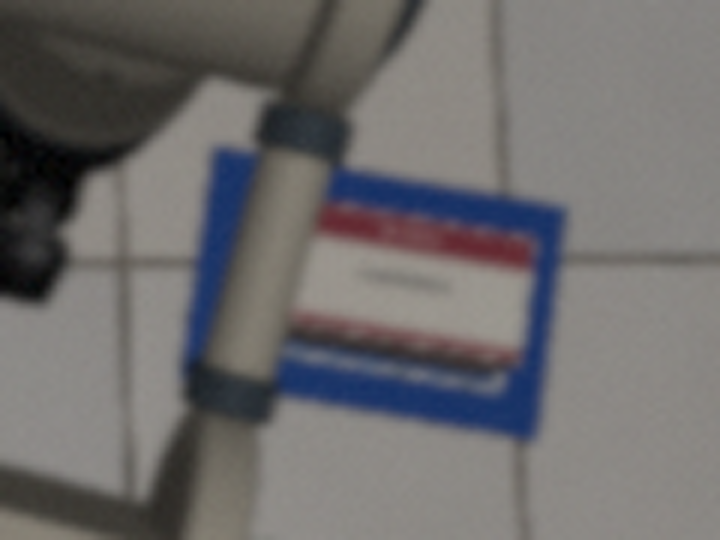

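Request:
apply_moves --deltas '[{"delta_pos": [0.15, -0.08, 0], "yaw": 0, "hand": 1}, {"delta_pos": [0.35, -0.18, 0], "yaw": 0, "hand": 1}, {"delta_pos": [0.55, -0.29, 0], "yaw": 0, "hand": 1}, {"delta_pos": [0.75, -0.4, 0], "yaw": 0, "hand": 1}, {"delta_pos": [0.97, -0.51, 0], "yaw": 0, "hand": 1}, {"delta_pos": [0.97, -0.51, 0], "yaw": 0, "hand": 1}]'

```text
time: 31.78
eef_pos: [465.8, 96.4, 213.9]
orientation: [3.141, -0.0, 1.391]
force: [-0.4, -0.9, 0.5]
gripper_width: 85.4
grip_force: 0.0
```

Request:
apply_moves --deltas '[{"delta_pos": [0.15, -0.08, 0], "yaw": 0.05, "hand": 1}, {"delta_pos": [0.3, -0.16, 0], "yaw": 0.1, "hand": 1}, {"delta_pos": [0.45, -0.24, 0], "yaw": 0.15, "hand": 1}, {"delta_pos": [0.6, -0.32, 0], "yaw": 0.2, "hand": 1}, {"delta_pos": [0.75, -0.4, 0], "yaw": 0.25, "hand": 1}, {"delta_pos": [0.88, -0.46, 0], "yaw": 0.3, "hand": 1}, {"delta_pos": [0.969, -0.513, 0], "yaw": 0.35, "hand": 1}, {"delta_pos": [0.969, -0.513, 0], "yaw": 0.4, "hand": 1}, {"delta_pos": [0.969, -0.513, 0], "yaw": 0.4425, "hand": 1}, {"delta_pos": [0.969, -0.513, 0], "yaw": 0.4425, "hand": 1}, {"delta_pos": [0.969, -0.513, 0], "yaw": 0.4425, "hand": 1}]'

```text
time: 33.15
eef_pos: [401.4, 303.5, 213.5]
orientation: [3.141, -0.0, -0.001]
force: [0.4, -0.4, -0.0]
gripper_width: 85.6
grip_force: 0.0
```

```bash
python3 - <<'E'
from h import *
from m import rect
go(400,305,34.2)
b=snap("top"); P=cloud(b); m=(P[...,2]>48)&(P[...,2]<70)&(abs(P[...,0]-495)<90)&(abs(P[...,1]+310)<90)
print(m.sum(),rect(b,m,58)[1])
hsv=cv2.cvtColor(b["img"],cv2.COLOR_RGB2HSV); H,S,V=[hsv[...,i].astype(int) for i in range(3)]
mm=(H>100)&(H<120)&(S>130)&(V>60)&(abs(P[...,0]-495)<120)&(abs(P[...,1]+310)<130); print("mat",rect(b,mm,3)[1])
E
```

```text
[401.4 303.5 213.5] -0.07 delta [-0.0073 -0.0077  0.8963]
941 ((492.6737365722656, -309.30950927734375), (121.5947036743164, 63.64576721191406), 79.20867156982422)
mat ((494.1213073730469, -309.8179931640625), (173.87393188476562, 113.50035858154297), 79.62183380126953)
```

Request:
apply_moves --deltas '[{"delta_pos": [-0.006, -0.006, 0.15], "yaw": 0, "hand": 1}, {"delta_pos": [-0.006, -0.006, 0.35], "yaw": 0, "hand": 1}, {"delta_pos": [-0.006, -0.006, 0.5], "yaw": 0, "hand": 1}, {"delta_pos": [-0.006, -0.006, 0.62], "yaw": 0, "hand": 1}, {"delta_pos": [-0.006, -0.006, 0.74], "yaw": 0, "hand": 1}, {"delta_pos": [-0.006, -0.006, 0.83], "yaw": 0, "hand": 1}, {"delta_pos": [-0.006, -0.006, 0.88], "yaw": 0, "hand": 1}, {"delta_pos": [-0.006, -0.006, 0.898], "yaw": 0, "hand": 1}, {"delta_pos": [-0.006, -0.006, 0.898], "yaw": 0, "hand": 0.5}, {"delta_pos": [-0.006, -0.006, 0.898], "yaw": 0, "hand": 0.3}, {"delta_pos": [-0.006, -0.006, 0.898], "yaw": 0, "hand": 0.1}, {"delta_pos": [-0.006, -0.006, 0.898], "yaw": 0, "hand": -0.1}, {"delta_pos": [-0.006, -0.006, 0.898], "yaw": 0, "hand": -0.1}, {"delta_pos": [-0.006, -0.006, 0.898], "yaw": 0, "hand": -0.1}, {"delta_pos": [-0.006, -0.006, 0.898], "yaw": 0, "hand": -0.1}]' --squeeze 40

```text
time: 35.08
eef_pos: [400.0, 306.0, 34.9]
orientation: [-3.141, -0.002, -0.002]
force: [1.0, 0.1, 6.7]
gripper_width: 45.9
grip_force: 41.7
```

```bash
python3 - <<'E'
from h import *
go(562,33.3,134)
E
```

```text
[400.  306.   34.9] -0.13 delta [ 0.8136  1.3612 -0.4955]
```

Request:
apply_moves --deltas '[{"delta_pos": [0, 0, -0.01], "yaw": 0, "hand": -0.1}, {"delta_pos": [0, 0, -0.05], "yaw": 0, "hand": -0.1}, {"delta_pos": [0, 0, -0.12], "yaw": 0, "hand": -0.1}, {"delta_pos": [0, 0, -0.22], "yaw": 0, "hand": -0.1}, {"delta_pos": [0, 0, -0.32], "yaw": 0, "hand": -0.1}, {"delta_pos": [0, 0.03, -0.42], "yaw": 0, "hand": -0.1}, {"delta_pos": [0, 0.1, -0.49], "yaw": 0, "hand": -0.1}, {"delta_pos": [0, 0.2, -0.5], "yaw": 0, "hand": -0.1}, {"delta_pos": [0.03, 0.3, -0.5], "yaw": 0, "hand": -0.1}, {"delta_pos": [0.1, 0.4, -0.5], "yaw": 0, "hand": -0.1}, {"delta_pos": [0.2, 0.5, -0.5], "yaw": 0, "hand": -0.1}, {"delta_pos": [0.3, 0.6, -0.5], "yaw": 0, "hand": -0.1}, {"delta_pos": [0.4, 0.7, -0.5], "yaw": 0, "hand": -0.1}, {"delta_pos": [0.5, 0.8, -0.5], "yaw": 0, "hand": -0.1}, {"delta_pos": [0.6, 0.88, -0.5], "yaw": 0, "hand": -0.1}, {"delta_pos": [0.7, 0.93, -0.5], "yaw": 0, "hand": -0.1}, {"delta_pos": [0.78, 0.95, -0.5], "yaw": 0, "hand": -0.1}, {"delta_pos": [0.812, 0.95, -0.5], "yaw": 0, "hand": -0.1}, {"delta_pos": [0.812, 0.95, -0.5], "yaw": 0, "hand": -0.1}]'

```text
time: 37.45
eef_pos: [560.9, 114.8, 133.3]
orientation: [3.141, 0.001, -0.003]
force: [-0.2, -0.1, -1.5]
gripper_width: 46.1
grip_force: 41.2
```

Request:
apply_moves --deltas '[{"delta_pos": [0, 0.04, 0], "yaw": 0, "hand": -0.1}, {"delta_pos": [0, 0.12, 0], "yaw": 0, "hand": -0.1}, {"delta_pos": [0, 0.22, 0], "yaw": 0, "hand": -0.1}, {"delta_pos": [0, 0.32, 0], "yaw": 0, "hand": -0.1}, {"delta_pos": [0, 0.38, 0], "yaw": 0, "hand": -0.1}, {"delta_pos": [0, 0.41, 0], "yaw": 0, "hand": -0.1}, {"delta_pos": [0, 0.41, 0], "yaw": 0, "hand": -0.1}, {"delta_pos": [0, 0.41, 0], "yaw": 0, "hand": -0.1}]'

```text
time: 38.45
eef_pos: [561.2, 33.8, 133.9]
orientation: [-3.141, -0.0, -0.002]
force: [0.1, 0.8, -1.5]
gripper_width: 45.7
grip_force: 41.2
```

```bash
python3 - <<'E'
from h import *
go(562.2,33.3,34.4); o=status.get_obs(); print(o["gripper_width"])
E
```

```text
[561.2  33.8 133.9] -0.1 delta [0.0048 0.0025 0.4974]
45.71556809022474
```

Request:
apply_moves --deltas '[{"delta_pos": [0.004, 0.002, 0.04], "yaw": 0, "hand": -0.1}, {"delta_pos": [0.004, 0.002, 0.12], "yaw": 0, "hand": -0.1}, {"delta_pos": [0.004, 0.002, 0.22], "yaw": 0, "hand": -0.1}, {"delta_pos": [0.004, 0.002, 0.32], "yaw": 0, "hand": -0.1}, {"delta_pos": [0.004, 0.002, 0.4], "yaw": 0, "hand": -0.1}, {"delta_pos": [0.004, 0.002, 0.45], "yaw": 0, "hand": -0.1}, {"delta_pos": [0.004, 0.002, 0.475], "yaw": 0, "hand": -0.1}, {"delta_pos": [0.004, 0.002, 0.49], "yaw": 0, "hand": -0.1}, {"delta_pos": [0.004, 0.002, 0.495], "yaw": 0, "hand": -0.1}, {"delta_pos": [0.004, 0.002, 0.5], "yaw": 0, "hand": -0.1}, {"delta_pos": [0.004, 0.002, 0.5], "yaw": 0, "hand": -0.1}]'

```text
time: 39.83
eef_pos: [562.5, 32.9, 34.9]
orientation: [-3.142, -0.001, -0.002]
force: [-1.2, -0.5, 2.5]
gripper_width: 45.4
grip_force: 41.5
```

Request:
apply_moves --deltas '[{"delta_pos": [0, 0, 0], "yaw": 0, "hand": 0.2}, {"delta_pos": [0, 0, 0], "yaw": 0, "hand": 0.5}, {"delta_pos": [0, 0, 0], "yaw": 0, "hand": 1}, {"delta_pos": [0, 0, 0], "yaw": 0, "hand": 1}, {"delta_pos": [0, 0, 0], "yaw": 0, "hand": 1}, {"delta_pos": [0, 0, -0.1], "yaw": 0, "hand": 1}, {"delta_pos": [0, 0, -0.25], "yaw": 0, "hand": 1}, {"delta_pos": [0, 0, -0.5], "yaw": 0, "hand": 1}, {"delta_pos": [0, -0.1, -0.75], "yaw": 0, "hand": 1}, {"delta_pos": [0, -0.3, -0.95], "yaw": 0, "hand": 1}, {"delta_pos": [-0.05, -0.5, -0.95], "yaw": 0, "hand": 1}, {"delta_pos": [-0.1, -0.7, -0.95], "yaw": 0, "hand": 1}, {"delta_pos": [-0.15, -0.9, -0.95], "yaw": 0, "hand": 1}, {"delta_pos": [-0.235, -1.0, -0.95], "yaw": 0, "hand": 1}, {"delta_pos": [-0.235, -1.0, -0.95], "yaw": 0, "hand": 1}]'

```text
time: 41.7
eef_pos: [514.7, 234.5, 225.8]
orientation: [-3.141, -0.002, 0.001]
force: [0.3, 0.5, 0.1]
gripper_width: 85.4
grip_force: 0.0
```

Request:
apply_moves --deltas '[{"delta_pos": [0, -0.1, 0], "yaw": 0, "hand": 1}, {"delta_pos": [0, -0.2, 0], "yaw": 0, "hand": 1}, {"delta_pos": [0, -0.3, 0], "yaw": 0, "hand": 1}, {"delta_pos": [0, -0.36, 0.05], "yaw": 0, "hand": 1}, {"delta_pos": [0, -0.36, 0.15], "yaw": 0, "hand": 1}, {"delta_pos": [0, -0.36, 0.2], "yaw": 0, "hand": 1}, {"delta_pos": [0, -0.36, 0.2], "yaw": 0, "hand": 1}, {"delta_pos": [0, -0.36, 0.2], "yaw": 0, "hand": 1}]'

```text
time: 42.7
eef_pos: [515.8, 304.6, 184.4]
orientation: [-3.141, -0.001, -0.003]
force: [-0.4, -0.1, 0.4]
gripper_width: 85.5
grip_force: 0.0
```

```bash
python3 - <<'E'
from h import *
go(515,305.5,130)
w=snap("wrist"); save(w,"w6.png",None,1.2)
E
```

```text
[515.8 304.6 184.4] -0.17 delta [-0.0044 -0.0044  0.2721]
```

View pics/w6.png

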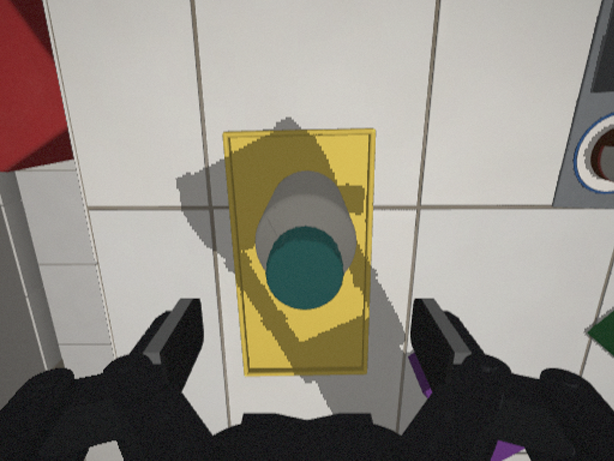

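Cap sits at (305,267), centred between the fingers; the tray bottle is upright. Grip it.

Request:
apply_moves --deltas '[{"delta_pos": [-0.003, -0.003, 0.1], "yaw": 0, "hand": 1}, {"delta_pos": [-0.003, -0.003, 0.18], "yaw": 0, "hand": 1}, {"delta_pos": [-0.003, -0.003, 0.24], "yaw": 0, "hand": 1}, {"delta_pos": [-0.003, -0.003, 0.272], "yaw": 0, "hand": 1}, {"delta_pos": [-0.003, -0.003, 0.272], "yaw": 0, "hand": 0.3}, {"delta_pos": [-0.003, -0.003, 0.272], "yaw": 0, "hand": 0.1}, {"delta_pos": [-0.003, -0.003, 0.272], "yaw": 0, "hand": -0.1}, {"delta_pos": [-0.003, -0.003, 0.272], "yaw": 0, "hand": -0.3}, {"delta_pos": [-0.003, -0.003, 0.272], "yaw": 0, "hand": -0.3}, {"delta_pos": [-0.003, -0.003, 0.272], "yaw": 0, "hand": -0.3}, {"delta_pos": [-0.003, -0.003, 0.272], "yaw": 0, "hand": -0.3}]' --squeeze 50

```text
time: 44.12
eef_pos: [515.5, 305.8, 130.6]
orientation: [-3.141, -0.002, -0.002]
force: [0.3, -0.8, 6.2]
gripper_width: 40.1
grip_force: 51.3
```

```bash
python3 - <<'E'
from h import *
go(559,-49,250); o=status.get_obs(); print(o["gripper_width"],o["grip_force"])
E
```

```text
[515.5 305.8 130.6] -0.13 delta [ 0.2226  1.7731 -0.598 ]
40.13612637444103 51.27934455871582
```

Request:
apply_moves --deltas '[{"delta_pos": [0, 0, -0.01], "yaw": 0, "hand": -0.3}, {"delta_pos": [0, 0, -0.04], "yaw": 0, "hand": -0.3}, {"delta_pos": [0, 0, -0.1], "yaw": 0, "hand": -0.3}, {"delta_pos": [0, 0, -0.2], "yaw": 0, "hand": -0.3}, {"delta_pos": [0, 0, -0.3], "yaw": 0, "hand": -0.3}, {"delta_pos": [0, 0, -0.4], "yaw": 0, "hand": -0.3}, {"delta_pos": [0, 0, -0.5], "yaw": 0, "hand": -0.3}, {"delta_pos": [0, 0, -0.59], "yaw": 0, "hand": -0.3}, {"delta_pos": [0, 0.03, -0.65], "yaw": 0, "hand": -0.3}, {"delta_pos": [0, 0.1, -0.65], "yaw": 0, "hand": -0.3}, {"delta_pos": [0.02, 0.2, -0.65], "yaw": 0, "hand": -0.3}, {"delta_pos": [0.04, 0.32, -0.65], "yaw": 0, "hand": -0.3}, {"delta_pos": [0.06, 0.44, -0.65], "yaw": 0, "hand": -0.3}, {"delta_pos": [0.08, 0.56, -0.65], "yaw": 0, "hand": -0.3}, {"delta_pos": [0.1, 0.68, -0.65], "yaw": 0, "hand": -0.3}, {"delta_pos": [0.12, 0.78, -0.65], "yaw": 0, "hand": -0.3}, {"delta_pos": [0.12, 0.85, -0.65], "yaw": 0, "hand": -0.3}, {"delta_pos": [0.12, 0.88, -0.65], "yaw": 0, "hand": -0.3}, {"delta_pos": [0.12, 0.88, -0.65], "yaw": 0, "hand": -0.3}]'

```text
time: 46.5
eef_pos: [538.6, 129.5, 259.5]
orientation: [-3.141, -0.0, -0.002]
force: [0.3, 0.6, -3.9]
gripper_width: 39.8
grip_force: 50.9
```

Request:
apply_moves --deltas '[{"delta_pos": [0.02, 0.04, 0], "yaw": 0, "hand": -0.3}, {"delta_pos": [0.04, 0.12, 0], "yaw": 0, "hand": -0.3}, {"delta_pos": [0.06, 0.24, 0], "yaw": 0, "hand": -0.3}, {"delta_pos": [0.08, 0.36, 0], "yaw": 0, "hand": -0.3}, {"delta_pos": [0.1, 0.48, 0], "yaw": 0, "hand": -0.3}, {"delta_pos": [0.1, 0.6, 0], "yaw": 0, "hand": -0.3}, {"delta_pos": [0.1, 0.72, 0], "yaw": 0, "hand": -0.3}, {"delta_pos": [0.1, 0.82, 0], "yaw": 0, "hand": -0.3}, {"delta_pos": [0.1, 0.88, 0], "yaw": 0, "hand": -0.3}, {"delta_pos": [0.1, 0.893, 0], "yaw": 0, "hand": -0.3}, {"delta_pos": [0.1, 0.893, 0], "yaw": 0, "hand": -0.3}, {"delta_pos": [0.1, 0.893, 0], "yaw": 0, "hand": -0.3}]'

```text
time: 48.0
eef_pos: [558.3, -48.4, 259.5]
orientation: [-3.141, -0.0, -0.001]
force: [0.5, 0.1, -3.4]
gripper_width: 39.8
grip_force: 51.0
```

```bash
python3 - <<'E'
from h import *
go(559,-49,130); w=snap("wrist"); np.savez("w7.npz",**w)
E
```

```text
[558.3 -48.4 259.5] -0.07 delta [0.0036 0.0033 0.6476]
```

Request:
apply_moves --deltas '[{"delta_pos": [0.002, 0.003, 0.05], "yaw": 0, "hand": -0.3}, {"delta_pos": [0.002, 0.003, 0.14], "yaw": 0, "hand": -0.3}, {"delta_pos": [0.002, 0.003, 0.24], "yaw": 0, "hand": -0.3}, {"delta_pos": [0.002, 0.003, 0.34], "yaw": 0, "hand": -0.3}, {"delta_pos": [0.002, 0.003, 0.44], "yaw": 0, "hand": -0.3}, {"delta_pos": [0.002, 0.003, 0.52], "yaw": 0, "hand": -0.3}, {"delta_pos": [0.002, 0.003, 0.58], "yaw": 0, "hand": -0.3}, {"delta_pos": [0.002, 0.003, 0.615], "yaw": 0, "hand": -0.3}, {"delta_pos": [0.002, 0.003, 0.635], "yaw": 0, "hand": -0.3}, {"delta_pos": [0.002, 0.003, 0.645], "yaw": 0, "hand": -0.3}, {"delta_pos": [0.002, 0.003, 0.65], "yaw": 0, "hand": -0.3}, {"delta_pos": [0.002, 0.003, 0.65], "yaw": 0, "hand": -0.3}]'

```text
time: 49.55
eef_pos: [559.1, -49.7, 130.6]
orientation: [3.141, -0.002, -0.002]
force: [-1.0, 0.8, 1.7]
gripper_width: 39.7
grip_force: 51.5
```

Request:
apply_moves --deltas '[{"delta_pos": [0, 0, 0], "yaw": 0, "hand": 0.1}, {"delta_pos": [0, 0, 0], "yaw": 0, "hand": 0.4}, {"delta_pos": [0, 0, 0], "yaw": 0, "hand": 1}, {"delta_pos": [0, 0, 0], "yaw": 0, "hand": 1}, {"delta_pos": [0, 0, 0], "yaw": 0, "hand": 1}, {"delta_pos": [0, 0, -0.1], "yaw": 0, "hand": 1}, {"delta_pos": [0, 0, -0.25], "yaw": 0, "hand": 1}, {"delta_pos": [0, 0, -0.45], "yaw": 0, "hand": 1}, {"delta_pos": [-0.05, -0.03, -0.65], "yaw": 0, "hand": 1}, {"delta_pos": [-0.15, -0.08, -0.85], "yaw": 0, "hand": 1}, {"delta_pos": [-0.235, -0.138, -0.96], "yaw": 0, "hand": 1}, {"delta_pos": [-0.235, -0.138, -0.96], "yaw": 0, "hand": 1}, {"delta_pos": [-0.235, -0.138, -0.96], "yaw": 0, "hand": 1}]'

```text
time: 51.18
eef_pos: [512.0, -22.2, 320.8]
orientation: [3.141, 0.0, -0.002]
force: [1.2, -0.2, -0.2]
gripper_width: 85.4
grip_force: 0.0
```

```bash
python3 - <<'E'
from h import *
from m import rect
print(status.get_obs()["eef_pos"])
w=snap("wrist"); save(w,"w8.png",None,1.5); w0=dict(np.load("w1.npz"))
for s in(w0,w):
    hsv=cv2.cvtColor(s["img"],cv2.COLOR_RGB2HSV); H,S,V=[hsv[...,i].astype(int) for i in range(3)]
    k=np.zeros(H.shape,bool);k[80:160,185:320]=1
    print("teal",rect(s,k&(H>80)&(H<98)&(S>100),157)[1],"amber",rect(s,k&((H<12)|(H>170))&(V<110)&(S>110),60)[1])
E
```

```text
[511.9564544  -22.21355632 320.84208984]
teal ((559.4609375, -48.826316833496094), (39.149009704589844, 38.2060432434082), 89.97257995605469) amber ((565.3131103515625, 27.253986358642578), (45.32998275756836, 38.42694091796875), 38.33818435668945)
teal ((559.0391235351562, -50.528045654296875), (39.06865692138672, 38.687889099121094), 44.33800506591797) amber ((562.2619018554688, 28.954614639282227), (45.4463005065918, 47.30081558227539), 25.76608657836914)
```

View pics/w8.png

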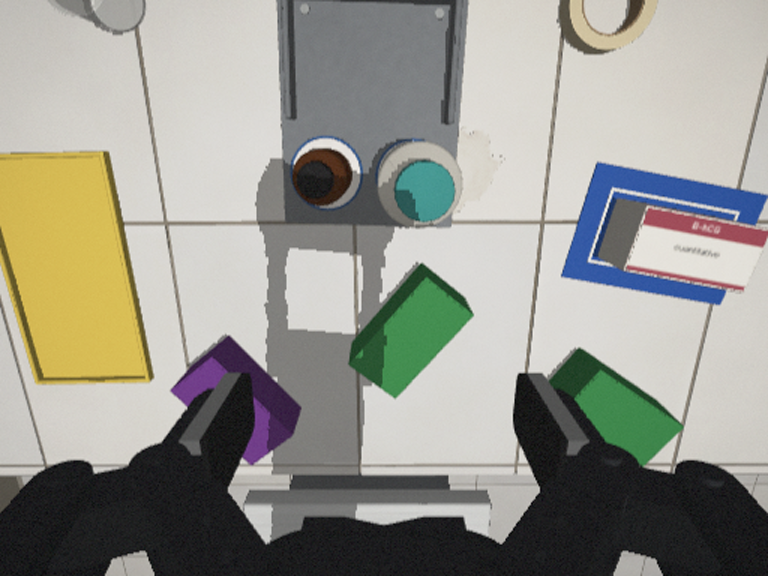

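```bash
python3 -c "
from plant import r
print(r.hand_in())"
```

```text
the job is handed in; nothing more can be done
None
```

The job is done and handed in at about 51 s. The carton stands upright and square inside the white outline on the mat. Both bottles are back upright on their dock spots, the wash bottle within about 2 mm of where it stood. The amber bottle looks the same as at the start and was set down at the arm position it was picked from. I did not touch the tape roll, the beaker or the look-alike cartons.

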